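# Snap a hinged bangle shut and tug-test its clasp

### The job

The hinged gold bangle held in the bench vice stands open. Swing its upper half down and press it gently home so that the clasp clicks shut, then take it by the ball at the clasp and pull straight up with 15 N for a second to prove that the clasp holds, and let go, leaving it shut. Never load the clasp with more than 20 N, pressing or pulling, and leave the other things on the bench where they lie.

Things in the scene. Friction and masses are not known exactly. Their poses are not given: they have to be found in the camera images.
- vise: small green bench vice, fixed: round foot 100 mm across, cork-lined jaws 60 mm wide, tops at 85 mm. Origin: middle of the foot's underside, on the bench. Axes: x level, the way the jaws close, from the screw and its cross handle (at x -90 mm, 40 mm high) to the small anvil; y level, from the bangle's hinge to its clasp; z up. The shut bangle's centre is at (0, 0, 107) mm
- hinge (a point): middle of the bangle's hinge pin, (0, -31.5, 107) mm in the vice's frame; the pin runs along the vice's x axis. The bangle is a gold band 68 mm in outer and 58 mm in inner diameter, 9 mm wide along x, 5 mm thick, standing on edge in the vice's y-z plane, its lower half clamped in the jaws up to 22 mm below the hinge
- bangle_top (a joint): angle of the bangle's upper half about the hinge, rad: 0 shut, grows as the clasp end rises. Stiff enough to stay where left; lifting takes about 1.5 N at the ball. The tongue meets the box at about 0.19; pushing the spring in takes up to 5 N at the ball until 0.1, then it slides easily and clicks at 0.012, just before home at 0. Clicked, it has 0.8 mm of play: 0 to 0.014, to 0.025 under pull
- ball (a point): centre of the solid ball, 18 mm across, on the clasp end of the upper half (92 g in all). Shut, it lies at (0, 32, 117.5) mm in the vice's frame: 63.5 mm along y and 10.5 mm up from the hinge. It is the widest part of the bangle: pads closing along the vice's x touch only the ball, which can turn between them. Force up or down on the ball loads the clasp by about as much
- clasp_box: gold box of the clasp on the end of the fixed lower half, 10 mm along x, 9 mm along y, 14 mm high, open on top. Origin: middle of its mouth, (0, 31.5, 107) mm in the vice's frame, same axes as the vice. A lip on its outer side catches the tongue's spring; the upper half comes to rest on its rim. Short of the click the bangle may look shut and yet come open
- clasp_tongue: tongue end of the upper half, the ball above it: gold foot plate 10 x 9 x 3 mm with a tongue 12 mm long below. Origin: middle of the plate's underside, which lies on the mouth of the box when shut; axes as the vice's when shut, turning with the upper half
- clasp_spring: spring leaf of the tongue, a slanting blade 8 mm wide with a small thumb-piece on the outside that would release it; under a pull it bears on the lip of the box. A level push on the ball away from the hinge or towards it adds or takes some 15 % of itself. Same origin and axes as the tongue; it yields up to 6 mm towards the hinge
- plain_bangle: bystander: plain steel-coloured bangle lying flat, 68 mm across, 10 mm high; origin in the middle of its underside
- bur_block: bystander: black block 55 x 55 x 45 mm with a grid of steel burs standing 22 mm out of its top; origin in the middle of its underside
- flux_jar: bystander: amber glass jar, 52 mm across, 58 mm high, white cap; origin in the middle of its underside
- hammer: bystander: hammer lying on the bench, 230 mm long, wooden handle; origin under its middle, x axis from handle to head

How it is judged:
By the outcome, as a careful person would: the job done as asked, in the order asked, and still so for the second after the job is handed in, with the robot touching nothing.
It also fails if it takes over 64 s, if anything falls off the work surface, if the arm or the gripper's body presses on something with over 40 N, if the wrist force passes 120 N, or if a joint passes its speed limit or range.

### The arm

A 7-joint arm with a two-finger parallel gripper is mounted at the origin on the work surface. World frame = base frame: x ahead of the robot, y to its left, z up, the work surface at z = 0. Lengths are in mm, angles in rad, forces in N, time in s.
With the tool pointing down it reaches from about 400 to 750 mm from the base axis. Payload 19.5 kg.
Tool frame: the origin (TCP) lies between the finger pads; the fingertips stand 25 mm ahead of it and the grasp point (between the pads) lies 6 mm ahead of it; z points along the fingers, y is the line along which they close (so a half turn about z gives the same grasp; the last joint's range is limited). The gripper opens to 85 mm and grips with 20 to 120 N. Pads are 22 mm wide; open, the fingers measure 114 mm over their backs; the gripper's body (76 mm by 85 mm) begins 54 mm behind the grasp point. The pads swing forward as they close: fully open they stand 13 mm farther back than shut.
Start: joints at [1.11, 0.707, -0.028, 1.485, 0.022, 0.951, -0.075], TCP at [233.823, -525.285, 256.268] pointing down, gripper open.
Joint ranges: [-2.71, 2.71], [-0.32, 2.16], [-1.57, 1.52], [0, 2.45], [-1.46, 4.6], [0, 2.02], [-2.83, 2.83]. Speed limits (rad/s): [1.89, 1.89, 2.57, 2.57, 3.01, 3.01, 3.01].

### API

Orientations are given as [roll, pitch, yaw] about the fixed x, y, z axes, in that order (R = Rz(yaw) Ry(pitch) Rx(roll)).
In Python, from rig import arm, imaging gives the robot as it stands.
- The arm moves only by the tool step_arm, never from a script. Its argument "steps" is a list that holds one entry, the list of rows, each a list of 7 numbers: the turn, a rotation vector about the tool's x, y, z in degrees, then the shift along the tool's x, y, z in cm, then the closure, from 0 (fully open) to 1 (shut). In form: [[[ax, ay, az, tx, ty, tz, gripper], ...]]. A call has 1 to 12 rows; each row shifts and turns the commanded pose from where the row before left it, along the tool's axes as they then stand; what a row does not reach is not made up. A row lasts 1/12 s, in which the tool goes at most 41.7 mm and 7.16 degrees, less where a joint would pass 70% of its speed; a pose out of reach is approached as far as the arm can. A call is refused whole if a number of a shift passes 4.17 or a number of a turn 7.16, either way. A call with a gripper value outside its range is refused whole. The fingers move at their own pace and stop on an object; "newtons" is the grip in N (left out, the last holds). Time passes only in rows, so rows that do not move let the fingers close. It gives the time, the measured TCP pose, the force, the opening and the grip force at its end, in the units of the state.
- arm.read_state(): the state, without advancing time (a new reading comes with each control period).
- imaging.capture(name): name is "side" or "top" or "wrist"; returns a dict with "pixels" (384x512x3 uint8, red, green, blue), "K" (3x3 intrinsics, pixels), "k1" (the pictures are not rectified: a ray, as slopes to the right and down, at radius r is drawn at 1 + k1 r^2 times it, then the intrinsics apply), "R" (3x3) and "t" (3): a world point X has camera coordinates R X + t; the wrist camera has in their place "T_tool_cam" (4x4, takes a point from camera to tool coordinates, whose origin is the TCP and whose axes are the flange's). Camera axes: x right, y down, z forward; pixel columns grow to the right and rows downward; lengths in mm; the calibration is good to about 2 mm. A picture is of the moment at which its call begins: read the wrist's pose just before it. There is no depth.
- arm.job_done(): hands the job in; it is judged then, once.
The state is a dict: "t": time; "joint_pos": joint angles; "joint_velocities": joint speeds; "tau": joint torques, N m; "position": TCP position; "eef_rot": TCP orientation; "contact_force": force on the tool from outside, world axes, zero at the start; "torque": the same for the moment, N m; "gripper_width": finger opening in mm; "gripper_force": force on a finger pad.
Only numpy, scipy, OpenCV 4.12 (cv2) and the standard library are available. Lean on these libraries where they do the work, as an engineer would, in place of code of your own. Each camera call takes 0.05 s, during which the arm holds its last target. There are 200 camera calls.

## Working session

There is one attempt and no reset: what is moved stays moved. The work goes in short steps, Python scripts to look and compute and a tool call to move; the robot and the scene stay as the last step left them, time stands still between calls to the robot, and variables do not carry over. Pictures are saved under pics/ and viewed, at most 10 in all, crops included, and the job is handed in when it is done.

Besides the shell and the picture viewer there is one more tool, called by a JSON object that holds its "name" and its "arguments", one argument or row to a line. step_arm: Moves the arm, as the interface text tells. Its arguments: {"type":"object","properties":{"steps":{"type":"array"},"newtons":{"type":"number"}},"required":["steps"]}

```bash
mkdir -p pics; ls; cat > h.py <<'E'
import numpy as np,cv2
from rig import arm,imaging
from scipy.spatial.transform import Rotation as Ro
def shot(n,f=None):
    s=arm.read_state(); c=imaging.capture(n); c['s']=s
    if n=='wrist':
        T=np.eye(4);T[:3,:3]=Ro.from_euler('xyz',s['eef_rot']).as_matrix();T[:3,3]=s['position']
        M=np.linalg.inv(T@np.array(c['T_tool_cam']));c['R']=M[:3,:3];c['t']=M[:3,3]
    if f: cv2.imwrite('pics/'+f,np.ascontiguousarray(c['pixels'][:,:,::-1]))
    return c
def proj(c,X):
    X=np.atleast_2d(X).astype(float)
    p,_=cv2.projectPoints(X,cv2.Rodrigues(np.array(c['R']))[0],np.array(c['t'],float),np.array(c['K'],float),np.array([c['k1'],0,0,0.]))
    return p[:,0]
def ray(c,uv):
    q=cv2.undistortPoints(np.array([[uv]],float),np.array(c['K'],float),np.array([c['k1'],0,0,0.]))[0,0]
    R=np.array(c['R']);o=-R.T@np.array(c['t']);d=R.T@np.array([q[0],q[1],1]);return o,d/np.linalg.norm(d)
def atz(c,uv,z):
    o,d=ray(c,uv);return o+d*(z-o[2])/d[2]
def tri(*rs):
    A=sum(np.eye(3)-np.outer(d,d) for o,d in rs);b=sum((np.eye(3)-np.outer(d,d))@o for o,d in rs);return np.linalg.solve(A,b)
E
python3 - <<'E'
from h import *
import pickle
a=shot('top','top0.png');b=shot('side','side0.png')
pickle.dump((a,b),open('c0.pkl','wb'))
print(a['s']); print(a['K'],a['R'],a['t'],b['R'],b['t'],a['k1'])
E
```

```text
pics
{'t': 0.0, 'joint_pos': array([ 1.11030453,  0.70710901, -0.02762112,  1.48497511,  0.02197749,
        0.95091741, -0.07551642]), 'joint_velocities': array([-9.03838292e-04,  7.58371312e-06,  3.87293388e-04, -8.94235046e-04,
       -9.52658308e-04, -1.39833191e-05, -1.19036491e-03]), 'tau': array([ 1.56253013e-04, -8.83224821e+01,  1.23483874e+00, -2.36167181e+01,
        1.69083942e-02,  6.59166748e-03,  4.14248211e-05]), 'position': array([ 233.73932039, -525.09306807,  255.82958159]), 'eef_rot': array([-3.14048535e+00,  1.50885575e-05,  4.18765113e-01]), 'contact_force': array([-0.17032377,  0.02207747,  0.21578009]), 'torque': array([ 0.02091408,  0.03115559, -0.0034216 ]), 'gripper_force': 0.0, 'gripper_width': 85.06743315896259}
[[358.91596986   0.         254.08828211]
 [  0.         358.91596986 190.46529642]
 [  0.           0.           1.        ]] [[ 1.21768285e-01 -9.92558063e-01 -9.87621342e-04]
 [-9.70391693e-01 -1.18839654e-01 -2.10278624e-01]
 [ 2.08596375e-01  2.65636470e-02 -9.77641000e-01]] [-58.54251957 567.7820943  781.7118189 ] [[-0.98014226 -0.19828844  0.00168455]
 [-0.13151241  0.64366257 -0.75392505]
 [ 0.14841034 -0.73917534 -0.65695828]] [571.38296571 132.47476262 957.15286291] -0.05906692386556754
```

View pics/top0.png

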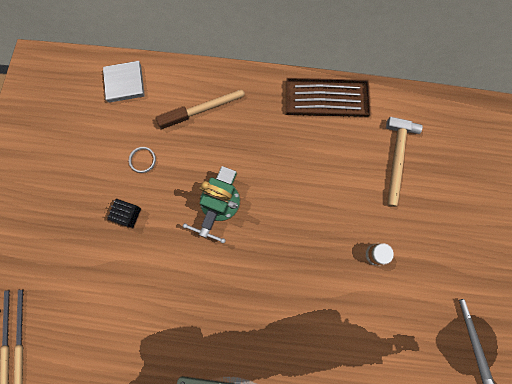

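View pics/side0.png

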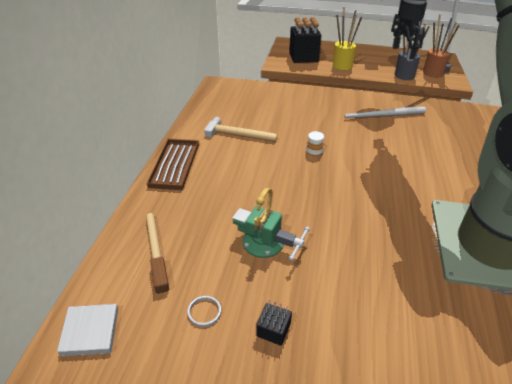

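Vice is at about (218,198) in the top view (anvil at (227,175), cross handle at (204,233)) and about (263,230) in the side view. I'll enlarge both.

```bash
python3 - <<'E'
from h import *
import pickle
a,b=pickle.load(open('c0.pkl','rb'))
def cr(c,x,y,w,h):return cv2.resize(np.ascontiguousarray(c['pixels'][y:y+h,x:x+w,::-1]),None,fx=5,fy=5,interpolation=cv2.INTER_CUBIC)
cv2.imwrite('pics/c0.png',np.hstack([cr(a,175,155,75,95),cr(b,225,175,85,95)]))
for n,uv,z in(('foot',(219,203),0),('anvil',(227,175),75),('scr',(204,233),40),('burs',(123,213),45)):print(n,atz(a,uv,z))
E
```

```text
foot [541.06461208  95.81518166   0.        ]
anvil [596.43513722  77.62546202  75.        ]
scr [459.27675062 115.87279037  40.        ]
burs [481.65433707 314.15549334  45.        ]
```

View pics/c0.png

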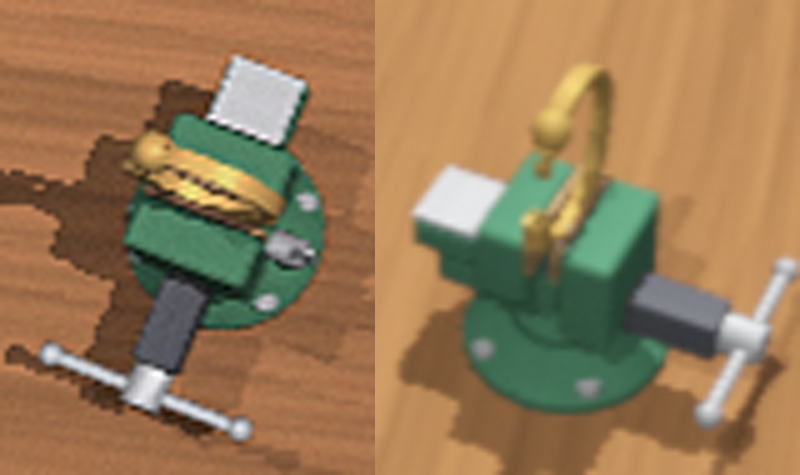

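Crop: top view shows ball at (205.4,184.6), screw end at (204.4,232.6), foot centre near (220,200.6). Side view shows ball (260,200.6), box (257,220.6), screw end (298.4,242.4). Fit the pose.

```bash
cat >> h.py <<'E'
def ballv(th,L=(63.5,10.5)):
    c,s=np.cos(th),np.sin(th);return np.array([0,-31.5+L[0]*c-L[1]*s,107+L[0]*s+L[1]*c])
def W(p,v):
    c,s=np.cos(p[2]),np.sin(p[2]);v=np.array(v,float);return np.array([p[0]+c*v[0]-s*v[1],p[1]+s*v[0]+c*v[1],v[2]])
E
python3 - <<'E'
from h import *
import pickle
from scipy.optimize import least_squares
a,b=pickle.load(open('c0.pkl','rb'))
B=tri(ray(a,(205.4,184.6)),ray(b,(260,200.6)));print('ball',B)
obs=[(a,(205.4,184.6),None),(b,(260,200.6),None),(a,(204.4,232.6),(-90,0,40)),(b,(298.4,242.4),(-90,0,40)),(a,(220,200.6),(0,0,3)),(b,(257,221),(0,31.5,105))]
f=lambda p:np.concatenate([proj(c,W(p,ballv(p[3]) if v is None else v))[0]-uv for c,uv,v in obs])
r=least_squares(f,[541,96,-.27,.7]);p=r.x;print(p,r.fun.round(1))
print('ball',W(p,ballv(p[3])),'shut',W(p,ballv(0)),'hinge',W(p,(0,-31.5,107)))
print(arm.read_state()['t'])
E
```

```text
ball [553.14393349 112.16015448 146.69648624]
[ 5.49199878e+02  9.60697880e+01 -2.23566012e-01  5.39779307e-01] [-0.6 -0.6  0.3 -0.2 -0.3 -0.5  1.3 -0.1 -0.8 -1.   0.5 -1.7]
ball [553.09646001 113.20765788 148.64274705] shut [556.29454338 127.2734052  117.5       ] hinge [542.21606697  65.35372737 107.        ]
0.1
```

{"name": "step_arm", "arguments": {
  "steps": [
    [[0, 0, -4.43, 0, 0, 0, 0], [0, 0, -4.43, 0, 0, 0, 0], [0, 0, -4.43, 0, 0, 0, 0], [0, 0, -4.43, 0, 0, 0, 0], [0, 0, -4.43, 0, 0, 0, 0], [0, 0, -4.43, 0, 0, 0, 0], [0, 0, -4.43, 0, 0, 0, 0], [0, 0, -4.43, 0, 0, 0, 0], [0, 0, -4.43, 0, 0, 0, 0], [0, 0, -4.43, 0, 0, 0, 0], [0, 0, -4.43, 0, 0, 0, 0], [0, 0, -4.43, 0, 0, 0, 0]]
  ]
}}

```text
t: 1.1
position: [233.7, -525.2, 256.0]
eef_rot: [-3.141, -0.001, 1.35]
contact_force: [0.3, 0.9, 0.0]
gripper_width: 85.3
gripper_force: 0.0
```

{"name": "step_arm", "arguments": {
  "steps": [
    [[0, 0, 0, 2.887, 0.706, 0, 0], [0, 0, 0, 2.887, 0.706, 0, 0], [0, 0, 0, 2.887, 0.706, 0, 0], [0, 0, 0, 2.887, 0.706, 0, 0], [0, 0, 0, 2.887, 0.706, 0, 0], [0, 0, 0, 2.887, 0.706, 0, 0], [0, 0, 0, 2.887, 0.706, 0, 0], [0, 0, 0, 2.887, 0.706, 0, 0], [0, 0, 0, 2.887, 0.706, 0, 0], [0, 0, 0, 2.887, 0.706, 0, 0], [0, 0, 0, 2.887, 0.706, 0, 0], [0, 0, 0, 2.887, 0.706, 0, 0]]
  ]
}}

```text
t: 2.1
position: [393.8, -205.0, 256.2]
eef_rot: [-3.141, -0.0, 1.346]
contact_force: [0.4, -1.2, 0.0]
gripper_width: 85.4
gripper_force: 0.0
```

{"name": "step_arm", "arguments": {
  "steps": [
    [[0, 0, 0, 2.887, 0.706, 0, 0], [0, 0, 0, 2.887, 0.706, 0, 0], [0, 0, 0, 2.887, 0.706, 0, 0], [0, 0, 0, 2.887, 0.706, 0, 0], [0, 0, 0, 2.887, 0.706, 0, 0], [0, 0, 0, 2.887, 0.706, 0, 0], [0, 0, 0, 2.887, 0.706, 0, 0], [0, 0, 0, 2.887, 0.706, 0, 0], [0, 0, 0, 2.887, 0.706, 0, 0], [0, 0, 0, 2.887, 0.706, 0, 0], [0, 0, 0, 2.887, 0.706, 0, 0], [0, 0, 0, 2.887, 0.706, 0, 0]]
  ]
}}

```text
t: 3.1
position: [553.4, 114.0, 256.1]
eef_rot: [-3.141, 0.0, 1.347]
contact_force: [0.5, -0.6, 1.1]
gripper_width: 85.5
gripper_force: 0.0
```

```bash
python3 - <<'E'
from h import *
import pickle
c=shot('wrist','w1.png');pickle.dump(c,open('w1.pkl','wb'));s=c['s']
print(s['t'],s['position'],s['eef_rot'],s['contact_force'],s['joint_pos'].round(2),c['T_tool_cam'])
p=[549.2,96.07,-.2236,.54]
print(proj(c,[W(p,ballv(.54)),W(p,(0,-31.5,107)),W(p,(0,31.5,107))]))
E
```

```text
3.1 [553.39448718 114.0147726  256.13305786] [-3.14113402e+00  2.04731770e-04  1.34674394e+00] [ 0.54166916 -0.5509961   1.05586522] [-0.16  0.69 -0.19  1.52  0.15  0.94 -0.62] [[ 2.04732028e-04 -9.53641336e-01 -3.00945443e-01  7.72512994e+01]
 [ 9.99999844e-01  3.89389132e-05  5.56905720e-04  5.65018024e-01]
 [-5.19369826e-04 -3.00945510e-01  9.53641196e-01 -1.17665692e+02]
 [ 0.00000000e+00  0.00000000e+00  0.00000000e+00  1.00000000e+00]]
[[257.2306324  199.43852027]
 [257.4172618  232.51341024]
 [257.34700795 170.38490417]]
```

View pics/w1.png

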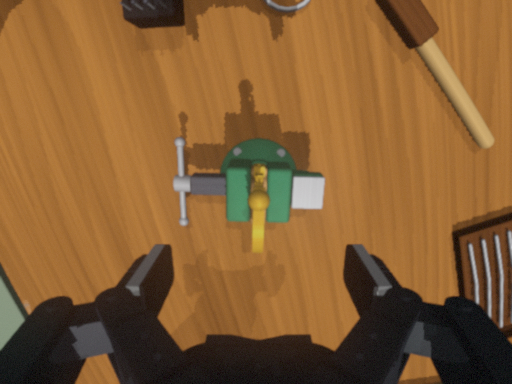

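Wrist view: ball near (259,201), band running down to (258,250), box about (260,172), screw end (181,184). It's within 2 px of the prediction. I'll enlarge it for finer numbers.

```bash
python3 - <<'E'
from h import *
import pickle
c=pickle.load(open('w1.pkl','rb'))
cv2.imwrite('pics/w1c.png',cv2.resize(np.ascontiguousarray(c['pixels'][130:260,170:335,::-1]),None,fx=4.5,fy=4.5,interpolation=cv2.INTER_CUBIC))
p=[549.2,96.07,-.2236,.54]
print(proj(c,[W(p,v) for v in [(-90,0,40),(-30,-30,85),(-30,30,85),(30,-30,85),(30,30,85)]]).round(1))
E
```

```text
[[181.  183.2]
 [229.1 222.2]
 [227.3 166.7]
 [285.8 222.2]
 [287.5 166.7]]
```

View pics/w1c.png

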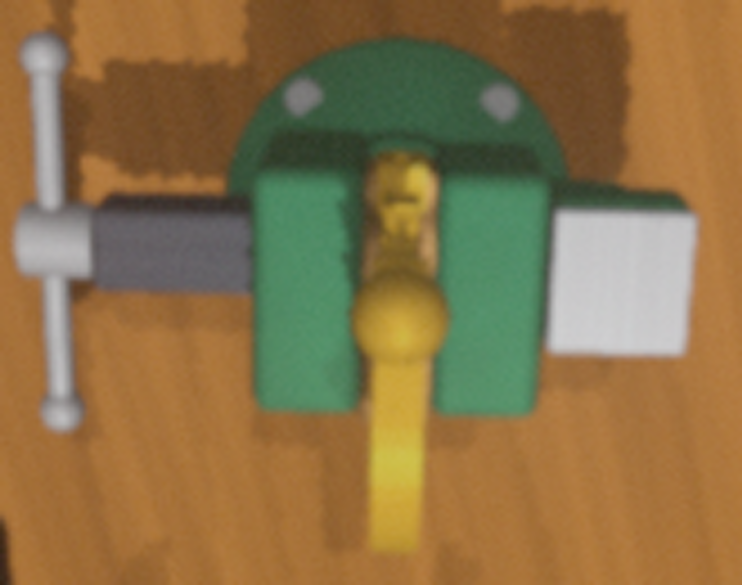

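```bash
python3 - <<'E'
from h import *
import pickle
from scipy.optimize import least_squares
a,b=pickle.load(open('c0.pkl','rb'));c=pickle.load(open('w1.pkl','rb'))
obs=[(a,(205.4,184.6),None),(b,(260,200.6),None),(c,(259.1,200.9),None),(a,(204.4,232.6),(-90,0,40)),(b,(298.4,242.4),(-90,0,40)),(c,(182,183.6),(-90,0,40)),(b,(257,221),(0,31.5,105)),(c,(259.3,172.2),(0,31.5,105))]
f=lambda p:np.concatenate([proj(k,W(p,ballv(p[3]) if v is None else v))[0]-uv for k,uv,v in obs])
r=least_squares(f,[541,96,-.27,.7]);p=r.x;print(p,r.fun.round(1))
print(tri(*[ray(k,uv) for k,uv,v in obs[:3]]))
B=W(p,ballv(p[3]));s=c['s'];R=Ro.from_euler('xyz',s['eef_rot']).as_matrix()
print('ball',B,'in tool',R.T@(B-s['position']),'yaw want',p[2]+np.pi/2)
E
```

```text
[ 5.49804592e+02  9.41888383e+01 -2.39024456e-01  5.28244249e-01] [ 0.2 -0.9 -0.  -0.6 -0.3 -0.3 -0.  -0.9  0.9 -0.3 -0.1 -0.1  0.2 -2.4
 -0.3 -0.5]
[553.5098411  111.64946062 146.54059621]
ball [554.07857298 111.72794019 148.07390319] in tool [ -2.05555813   1.22464147 108.05902747] yaw want 1.3317718707224968
```

{"name": "step_arm", "arguments": {
  "steps": [
    [[0, 0, 0.85, -0.2, 0.12, 0, 0], [0, 0, 0, 0, 0, 0.9, 0], [0, 0, 0, 0, 0, 0.9, 0], [0, 0, 0, 0, 0, 0.9, 0], [0, 0, 0, 0, 0, 0.9, 0], [0, 0, 0, 0, 0, 0.9, 0], [0, 0, 0, 0, 0, 0.9, 0], [0, 0, 0, 0, 0, 0.9, 0], [0, 0, 0, 0, 0, 0.9, 0], [0, 0, 0, 0, 0, 0.7, 0], [0, 0, 0, 0, 0, 0, 0], [0, 0, 0, 0, 0, 0, 0]]
  ]
}}

```text
t: 4.15
position: [553.8, 110.4, 177.1]
eef_rot: [-3.141, 0.0, 1.332]
contact_force: [-0.0, 0.0, 1.1]
gripper_width: 85.3
gripper_force: 0.0
```

```bash
python3 - <<'E'
from h import *
import pickle
c=shot('wrist','w2.png');pickle.dump(c,open('w2.pkl','wb'));s=c['s']
print(s['t'],s['position'],s['eef_rot'],s['contact_force'])
p=[549.8,94.19,-.239,.528]
print(proj(c,[W(p,ballv(.528)),W(p,(0,31.5,105))]))
E
```

```text
4.15 [553.75318644 110.39698106 177.10729805] [-3.14116858e+00  9.67850256e-05  1.33180697e+00] [-0.02582545  0.02063967  1.08212958]
[[257.00832186 242.3644827 ]
 [257.21969471 194.69003518]]
```

View pics/w2.png

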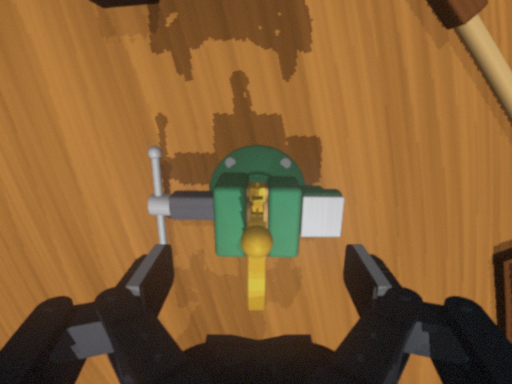

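Ball at (257,242), exactly as predicted, and centred between the fingers. Going down the rest and closing.

{"name": "step_arm", "arguments": {
  "steps": [
    [[0, 0, 0, 0.13, 0, 0.6, 0], [0, 0, 0, 0, 0, 0.6, 0], [0, 0, 0, 0, 0, 0.6, 0], [0, 0, 0, 0, 0, 0.5, 0], [0, 0, 0, 0, 0, 0, 0], [0, 0, 0, 0, 0, 0, 0.3], [0, 0, 0, 0, 0, 0, 0.5], [0, 0, 0, 0, 0, 0, 0.6], [0, 0, 0, 0, 0, 0, 0.7], [0, 0, 0, 0, 0, 0, 0.75], [0, 0, 0, 0, 0, 0, 0.75], [0, 0, 0, 0, 0, 0, 0.75]]
  ],
  "newtons": 30
}}

```text
t: 5.2
position: [554.1, 111.6, 154.4]
eef_rot: [3.142, -0.0, 1.332]
contact_force: [0.9, -0.2, 0.7]
gripper_width: 21.3
gripper_force: 0.0
```

{"name": "step_arm", "arguments": {
  "steps": [
    [[0, 0, 0, 0, 0, 0, 0.8], [0, 0, 0, 0, 0, 0, 0.85], [0, 0, 0, 0, 0, 0, 0.9], [0, 0, 0, 0, 0, 0, 1], [0, 0, 0, 0, 0, 0, 1], [0, 0, 0, 0, 0, 0, 1]]
  ],
  "newtons": 30
}}

```text
t: 5.7
position: [553.4, 112.0, 154.2]
eef_rot: [-3.14, -0.0, 1.332]
contact_force: [-4.2, 2.1, 1.4]
gripper_width: 15.6
gripper_force: 29.2
```

```bash
python3 - <<'E'
from h import *
c=shot('wrist');s=c['s']
print(s['t'],s['position'],s['contact_force'],s['torque'],s['gripper_width'])
b=shot('side');p=[549.8,94.19,-.239]
B=W(p,ballv(.528));print(proj(c,B),proj(b,B))
x,y=proj(b,B)[0].astype(int)
cv2.imwrite('pics/g1.png',np.hstack([cv2.resize(np.ascontiguousarray(k['pixels'][v-45:v+45,u-40:u+40,::-1]),(400,450),interpolation=cv2.INTER_CUBIC) for k,u,v in((c,256,275),(b,x,y))]))
E
```

```text
5.7 [553.43418902 112.04284585 154.24510915] [-4.16840792  2.12346315  1.4358976 ] [ 0.49836606  0.9707688  -0.0477766 ] 15.649540410042185
[[258.31479818 267.35659894]] [[259.9667932  200.03992189]]
```

View pics/g1.png

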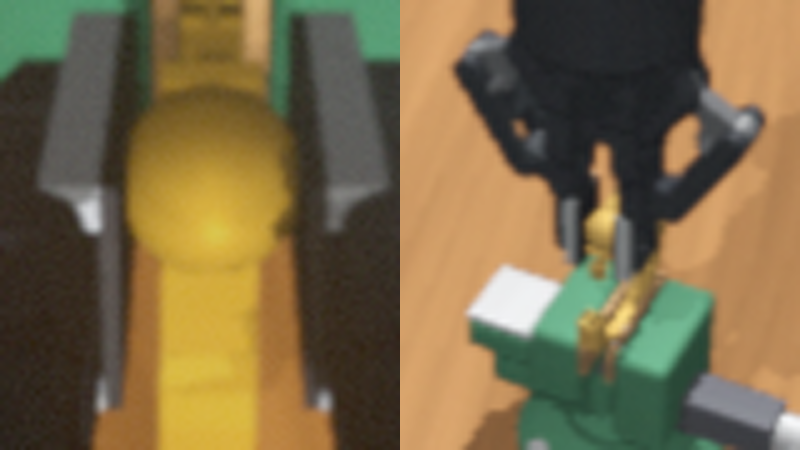

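Ball sits well between the pads. I'll relieve the side force and swing down along the arc to about 0.225, short of the tongue meeting the box.

{"name": "step_arm", "arguments": {
  "steps": [
    [[0, 0, 0, 0, -0.07, 0, 1], [0, 0, 0, 0.152, 0, 0.2, 1], [0, 0, 0, 0.152, 0, 0.2, 1], [0, 0, 0, 0.132, 0, 0.202, 1], [0, 0, 0, 0.131, 0, 0.202, 1], [0, 0, 0, 0.116, 0, 0.211, 1], [0, 0, 0, 0.116, 0, 0.212, 1], [0, 0, 0, 0.1, 0, 0.22, 1], [0, 0, 0, 0.1, 0, 0.22, 1], [0, 0, 0, 0, 0, 0, 1], [0, 0, 0, 0, 0, 0, 1]]
  ]
}}

```text
t: 6.72
position: [555.7, 121.5, 137.5]
eef_rot: [-3.141, 0.0, 1.332]
contact_force: [-2.1, 2.5, 0.8]
gripper_width: 15.9
gripper_force: 29.5
```

{"name": "step_arm", "arguments": {
  "steps": [
    [[0, 0, 0, 0.04, -0.03, 0.113, 1], [0, 0, 0, 0.04, 0, 0.113, 1], [0, 0, 0, 0.04, 0, 0.113, 1], [0, 0, 0, 0.04, 0, 0.113, 1], [0, 0, 0, 0.03, 0, 0.103, 1], [0, 0, 0, 0, 0, 0, 1]]
  ]
}}

```text
t: 7.22
position: [556.1, 123.5, 132.1]
eef_rot: [3.141, -0.0, 1.332]
contact_force: [-0.6, 0.9, 1.7]
gripper_width: 15.8
gripper_force: 29.8
```

{"name": "step_arm", "arguments": {
  "steps": [
    [[0, 0, 0, 0.03, 0, 0.103, 1], [0, 0, 0, 0.03, 0, 0.102, 1], [0, 0, 0, 0, 0, 0, 1]]
  ]
}}

```text
t: 7.47
position: [556.3, 124.0, 130.1]
eef_rot: [3.141, -0.0, 1.332]
contact_force: [-0.6, 0.9, 2.6]
gripper_width: 15.8
gripper_force: 30.0
```

{"name": "step_arm", "arguments": {
  "steps": [
    [[0, 0, 0, 0.025, 0, 0.1, 1], [0, 0, 0, 0.025, 0, 0.1, 1], [0, 0, 0, 0.025, 0, 0.1, 1], [0, 0, 0, 0.025, 0, 0.1, 1], [0, 0, 0, 0, 0, 0, 1]]
  ]
}}

```text
t: 7.88
position: [556.5, 125.0, 125.8]
eef_rot: [3.141, -0.0, 1.332]
contact_force: [0.8, 0.6, 0.2]
gripper_width: 15.4
gripper_force: 30.0
```

{"name": "step_arm", "arguments": {
  "steps": [
    [[0, 0, 0, 0.01, 0, 0.06, 1], [0, 0, 0, 0.01, 0, 0.06, 1], [0, 0, 0, 0, 0, 0, 1], [0, 0, 0, 0, 0, 0, 1]]
  ]
}}

```text
t: 8.22
position: [556.5, 125.2, 124.7]
eef_rot: [3.142, -0.0, 1.332]
contact_force: [2.8, 1.1, -2.3]
gripper_width: 16.0
gripper_force: 29.9
```

{"name": "step_arm", "arguments": {
  "steps": [
    [[0, 0, 0, 0, 0.03, 0, 1], [0, 0, 0, 0, 0, 0, 1]]
  ]
}}

```text
t: 8.38
position: [556.5, 125.2, 124.7]
eef_rot: [-3.141, -0.0, 1.332]
contact_force: [1.2, 1.7, -2.1]
gripper_width: 15.7
gripper_force: 29.9
```

{"name": "step_arm", "arguments": {
  "steps": [
    [[0, 0, 0, 0.01, 0, 0.05, 1], [0, 0, 0, 0, 0, 0, 1]]
  ]
}}

```text
t: 8.55
position: [556.6, 125.3, 124.2]
eef_rot: [-3.141, -0.0, 1.332]
contact_force: [2.0, 2.3, -5.0]
gripper_width: 15.7
gripper_force: 29.7
```

{"name": "step_arm", "arguments": {
  "steps": [
    [[0, 0, 0, 0, 0, 0, 1], [0, 0, 0, 0, 0, 0, 1]]
  ]
}}

```text
t: 8.72
position: [556.6, 125.3, 124.2]
eef_rot: [-3.141, -0.0, 1.332]
contact_force: [0.7, 2.8, -6.5]
gripper_width: 15.9
gripper_force: 29.6
```

```bash
python3 - <<'E'
from h import *
import pickle
b=shot('side');c=shot('wrist');s=c['s'];pickle.dump((b,c),open('g2.pkl','wb'))
print(s['t'],s['position'],s['contact_force'],s['torque'],s['gripper_width'],s['tau'])
p=[549.8,94.19,-.239]
B=W(p,ballv(0.01));print(proj(c,B),proj(b,B),proj(b,W(p,(0,31.5,107))))
x,y=proj(b,B)[0].astype(int)
cv2.imwrite('pics/g2.png',np.hstack([cv2.resize(np.ascontiguousarray(k['pixels'][v-35:v+35,u-30:u+30,::-1]),(400,467),interpolation=cv2.INTER_CUBIC) for k,u,v in((c,256,265),(b,x,y))]))
E
```

```text
8.7667 [556.52450495 125.30930238 124.1461104 ] [ 1.14106578  3.16483404 -6.42596685] [ 0.47165191 -0.21329864  0.03584142] 15.96048330892657 [ 1.56841625e+00 -9.73742437e+01 -6.99965330e-02 -1.71341014e+01
  3.17950007e-01  6.18142337e-01 -2.71143619e-02]
[[258.5904801  267.17311226]] [[257.16009139 214.32238974]] [[257.22657856 217.89876325]]
```

View pics/g2.png

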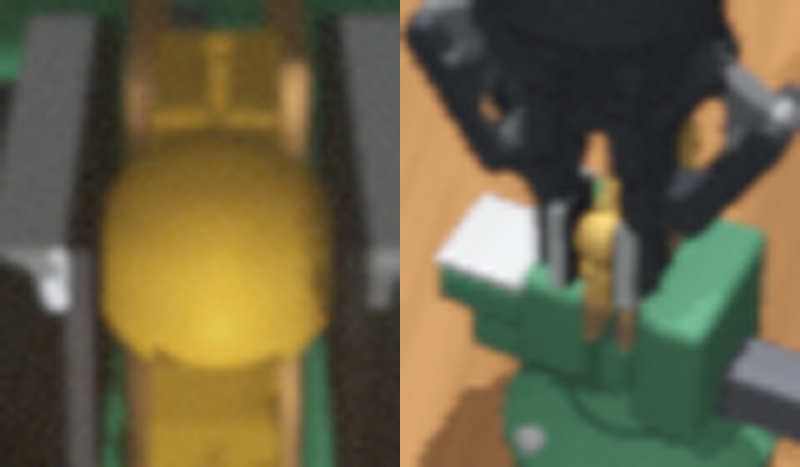

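{"name": "step_arm", "arguments": {
  "steps": [
    [[0, 0, 0, 0, 0, 0, 1], [0, 0, 0, 0, 0, 0, 1], [0, 0, 0, 0, 0, 0, 1], [0, 0, 0, 0, 0, 0, 1]]
  ]
}}

```text
t: 9.15
position: [556.6, 125.2, 124.2]
eef_rot: [-3.141, -0.0, 1.332]
contact_force: [1.5, 4.0, -9.6]
gripper_width: 15.5
gripper_force: 29.5
```

{"name": "step_arm", "arguments": {
  "steps": [
    [[0, 0, 0, 0, 0, 0.03, 1], [0, 0, 0, 0, 0, 0, 1], [0, 0, 0, 0, 0, 0, 1], [0, 0, 0, 0, 0, 0, 1]]
  ]
}}

```text
t: 9.48
position: [556.6, 125.2, 124.1]
eef_rot: [-3.141, -0.0, 1.332]
contact_force: [0.3, 3.7, -5.1]
gripper_width: 15.3
gripper_force: 29.7
```

{"name": "step_arm", "arguments": {
  "steps": [
    [[0, 0, 0, 0, 0, 0.04, 1], [0, 0, 0, 0, 0, 0, 1], [0, 0, 0, 0, 0, 0, 1]]
  ]
}}

```text
t: 9.73
position: [556.7, 125.3, 123.8]
eef_rot: [3.142, -0.0, 1.332]
contact_force: [-0.8, 4.0, -1.3]
gripper_width: 15.9
gripper_force: 29.9
```

{"name": "step_arm", "arguments": {
  "steps": [
    [[0, 0, 0, 0, 0, 0.03, 1], [0, 0, 0, 0, 0, 0, 1], [0, 0, 0, 0, 0, 0, 1]]
  ]
}}

```text
t: 9.98
position: [556.7, 125.3, 123.5]
eef_rot: [3.142, -0.0, 1.332]
contact_force: [-2.5, 3.8, 2.8]
gripper_width: 15.9
gripper_force: 30.1
```

{"name": "step_arm", "arguments": {
  "steps": [
    [[0, 0, 0, -0.03, 0, 0.03, 1], [0, 0, 0, 0, 0, 0, 1]]
  ]
}}

```text
t: 10.15
position: [556.7, 125.2, 123.2]
eef_rot: [3.141, -0.001, 1.332]
contact_force: [-1.7, 5.9, 2.8]
gripper_width: 15.3
gripper_force: 30.1
```

{"name": "step_arm", "arguments": {
  "steps": [
    [[0, 0, 0, 0, 0, 0.02, 1], [0, 0, 0, 0, 0, 0, 1]]
  ]
}}

```text
t: 10.32
position: [556.7, 125.3, 123.0]
eef_rot: [3.141, -0.001, 1.332]
contact_force: [-1.4, 4.9, 3.1]
gripper_width: 16.0
gripper_force: 30.1
```

{"name": "step_arm", "arguments": {
  "steps": [
    [[0, 0, 0, 0.06, 0, 0.03, 1], [0, 0, 0, 0, 0, 0, 1]]
  ]
}}

```text
t: 10.48
position: [556.7, 125.4, 122.6]
eef_rot: [-3.142, 0.0, 1.332]
contact_force: [-1.7, 3.1, 3.1]
gripper_width: 15.8
gripper_force: 30.2
```

{"name": "step_arm", "arguments": {
  "steps": [
    [[0, 0, 0, 0, 0, 0.03, 1], [0, 0, 0, 0, 0, 0, 1]]
  ]
}}

```text
t: 10.65
position: [556.8, 125.3, 122.4]
eef_rot: [3.141, 0.0, 1.332]
contact_force: [-3.4, 2.4, 5.5]
gripper_width: 15.8
gripper_force: 30.4
```

{"name": "step_arm", "arguments": {
  "steps": [
    [[0, 0, 0, 0.02, 0, 0.02, 1], [0, 0, 0, 0, 0, 0, 1]]
  ]
}}

```text
t: 10.82
position: [556.8, 125.3, 122.3]
eef_rot: [3.141, 0.0, 1.332]
contact_force: [-3.4, 1.1, 8.0]
gripper_width: 15.5
gripper_force: 30.5
```

{"name": "step_arm", "arguments": {
  "steps": [
    [[0, 0, 0, 0, 0, 0.02, 1], [0, 0, 0, 0, 0, 0, 1], [0, 0, 0, 0, 0, 0, 1]]
  ]
}}

```text
t: 11.07
position: [556.7, 125.3, 122.1]
eef_rot: [-3.141, 0.001, 1.332]
contact_force: [-3.2, 1.8, 8.5]
gripper_width: 15.8
gripper_force: 30.6
```

{"name": "step_arm", "arguments": {
  "steps": [
    [[0, 0, 0, 0, 0.03, 0.02, 1], [0, 0, 0, 0, 0, 0, 1], [0, 0, 0, 0, 0, 0, 1]]
  ]
}}

```text
t: 11.32
position: [556.8, 125.3, 122.0]
eef_rot: [-3.141, 0.001, 1.332]
contact_force: [-5.5, 1.2, 10.7]
gripper_width: 15.8
gripper_force: 30.8
```

{"name": "step_arm", "arguments": {
  "steps": [
    [[0, 0, 0, 0, 0, 0, 1], [0, 0, 0, 0, 0, 0, 1], [0, 0, 0, 0, 0, 0, 1]]
  ]
}}

```text
t: 11.57
position: [556.8, 125.3, 121.9]
eef_rot: [-3.141, 0.001, 1.332]
contact_force: [-6.7, 1.5, 10.9]
gripper_width: 15.9
gripper_force: 30.8
```

{"name": "step_arm", "arguments": {
  "steps": [
    [[0, 0, 0, 0, -0.06, -0.06, 1], [0, 0, 0, 0, 0, 0, 1], [0, 0, 0, 0, 0, 0, 1]]
  ],
  "newtons": 45
}}

```text
t: 11.82
position: [556.6, 125.3, 122.3]
eef_rot: [3.141, 0.0, 1.331]
contact_force: [-2.0, -1.1, 4.9]
gripper_width: 15.1
gripper_force: 43.9
```

{"name": "step_arm", "arguments": {
  "steps": [
    [[0, 0, 0, 0, 0, -0.05, 1], [0, 0, 0, 0, 0, -0.03, 1], [0, 0, 0, 0, 0, 0, 1]]
  ]
}}

```text
t: 12.07
position: [556.6, 125.3, 123.0]
eef_rot: [3.142, 0.001, 1.331]
contact_force: [-0.3, -2.2, 1.3]
gripper_width: 14.8
gripper_force: 43.8
```

{"name": "step_arm", "arguments": {
  "steps": [
    [[0, 0, 0, -0.03, 0, -0.05, 1], [0, 0, 0, 0, 0, -0.02, 1], [0, 0, 0, 0, 0, 0, 1]]
  ]
}}

```text
t: 12.32
position: [556.5, 125.2, 123.6]
eef_rot: [-3.142, 0.0, 1.332]
contact_force: [1.1, -4.0, -2.7]
gripper_width: 15.2
gripper_force: 43.9
```

{"name": "step_arm", "arguments": {
  "steps": [
    [[0, 0, 0, 0, 0, -0.03, 1], [0, 0, 0, 0, 0, 0, 1]]
  ]
}}

```text
t: 12.48
position: [556.4, 125.2, 123.8]
eef_rot: [-3.141, 0.0, 1.332]
contact_force: [2.9, -4.6, -7.3]
gripper_width: 14.9
gripper_force: 43.9
```

{"name": "step_arm", "arguments": {
  "steps": [
    [[0, 0, 0, 0, 0, -0.03, 1], [0, 0, 0, 0, 0, 0, 1]]
  ]
}}

```text
t: 12.65
position: [556.4, 125.1, 124.0]
eef_rot: [-3.141, 0.0, 1.331]
contact_force: [4.0, -3.6, -10.8]
gripper_width: 15.2
gripper_force: 44.0
```

{"name": "step_arm", "arguments": {
  "steps": [
    [[0, 0, 0, -0.03, 0.06, -0.02, 1], [0, 0, 0, 0, 0, 0, 1]]
  ]
}}

```text
t: 12.82
position: [556.5, 125.1, 124.1]
eef_rot: [-3.14, 0.0, 1.332]
contact_force: [-0.4, -2.1, -14.5]
gripper_width: 15.2
gripper_force: 44.0
```

{"name": "step_arm", "arguments": {
  "steps": [
    [[0, 0, 0, 0, 0, 0, 1]]
  ]
}}

```text
t: 12.9
position: [556.5, 125.1, 124.1]
eef_rot: [-3.14, 0.0, 1.332]
contact_force: [-0.8, -2.5, -15.3]
gripper_width: 14.9
gripper_force: 44.0
```

{"name": "step_arm", "arguments": {
  "steps": [
    [[0, 0, 0, 0, 0, 0.005, 1], [0, 0, 0, 0, 0, 0, 1]]
  ]
}}

```text
t: 13.07
position: [556.5, 125.1, 124.2]
eef_rot: [-3.14, 0.0, 1.332]
contact_force: [-1.8, -0.5, -15.8]
gripper_width: 15.1
gripper_force: 44.0
```

{"name": "step_arm", "arguments": {
  "steps": [
    [[0, 0, 0, 0, 0, 0.005, 1], [0, 0, 0, 0, 0, 0, 1]]
  ]
}}

```text
t: 13.23
position: [556.6, 125.1, 124.2]
eef_rot: [-3.141, 0.0, 1.332]
contact_force: [-2.0, -1.3, -17.4]
gripper_width: 15.0
gripper_force: 44.0
```

Drifting up; ease off a little.

{"name": "step_arm", "arguments": {
  "steps": [
    [[0, 0, 0, 0, 0, 0.025, 1], [0, 0, 0, 0, 0, 0.005, 1]]
  ]
}}

```text
t: 13.4
position: [556.7, 125.1, 124.1]
eef_rot: [-3.141, 0.0, 1.332]
contact_force: [-4.9, -1.5, -13.6]
gripper_width: 15.2
gripper_force: 44.2
```

{"name": "step_arm", "arguments": {
  "steps": [
    [[0, 0, 0, 0, 0, 0.005, 1], [0, 0, 0, 0, 0, 0.005, 1]]
  ]
}}

```text
t: 13.57
position: [556.6, 125.1, 124.1]
eef_rot: [-3.141, 0.0, 1.332]
contact_force: [-6.2, -2.0, -11.6]
gripper_width: 15.2
gripper_force: 44.3
```

{"name": "step_arm", "arguments": {
  "steps": [
    [[0, 0, 0, 0, -0.05, -0.015, 1], [0, 0, 0, 0, 0, 0, 1]]
  ]
}}

```text
t: 13.73
position: [556.5, 125.1, 124.2]
eef_rot: [3.141, -0.0, 1.332]
contact_force: [-1.1, -3.1, -16.0]
gripper_width: 15.1
gripper_force: 44.2
```

{"name": "step_arm", "arguments": {
  "steps": [
    [[0, 0, 0, 0, 0, 0, 1], [0, 0, 0, 0, 0, 0, 1]]
  ]
}}

```text
t: 13.9
position: [556.5, 125.1, 124.2]
eef_rot: [3.142, -0.0, 1.332]
contact_force: [-2.0, -2.9, -16.1]
gripper_width: 15.0
gripper_force: 44.2
```

{"name": "step_arm", "arguments": {
  "steps": [
    [[0, 0, 0, 0, 0, 0.008, 1], [0, 0, 0, 0, 0, 0, 1]]
  ]
}}

```text
t: 14.07
position: [556.5, 125.1, 124.2]
eef_rot: [3.141, -0.0, 1.332]
contact_force: [-1.7, -2.2, -14.7]
gripper_width: 15.2
gripper_force: 44.2
```

{"name": "step_arm", "arguments": {
  "steps": [
    [[0, 0, 0, 0, 0, 0.004, 1], [0, 0, 0, 0, 0, 0, 1]]
  ]
}}

```text
t: 14.23
position: [556.5, 125.1, 124.1]
eef_rot: [3.141, -0.0, 1.332]
contact_force: [-2.0, -2.5, -13.9]
gripper_width: 14.8
gripper_force: 44.3
```

{"name": "step_arm", "arguments": {
  "steps": [
    [[0, 0, 0, 0, 0, -0.004, 1], [0, 0, 0, 0, 0, 0, 1]]
  ]
}}

```text
t: 14.4
position: [556.5, 125.1, 124.1]
eef_rot: [3.142, -0.0, 1.332]
contact_force: [-1.0, -3.3, -14.4]
gripper_width: 14.9
gripper_force: 44.2
```

{"name": "step_arm", "arguments": {
  "steps": [
    [[0, 0, 0, 0, 0, 0, 1], [0, 0, 0, 0, 0, 0, 1]]
  ]
}}

```text
t: 14.57
position: [556.5, 125.1, 124.1]
eef_rot: [3.142, 0.0, 1.332]
contact_force: [-0.2, -3.5, -13.6]
gripper_width: 14.9
gripper_force: 44.3
```

{"name": "step_arm", "arguments": {
  "steps": [
    [[0, 0, 0, 0, 0, -0.008, 1], [0, 0, 0, 0, 0, 0, 1]]
  ]
}}

```text
t: 14.73
position: [556.5, 125.1, 124.2]
eef_rot: [3.142, -0.0, 1.332]
contact_force: [-1.0, -3.6, -14.2]
gripper_width: 14.9
gripper_force: 44.2
```

{"name": "step_arm", "arguments": {
  "steps": [
    [[0, 0, 0, 0, 0, 0, 1], [0, 0, 0, 0, 0, 0, 1]]
  ]
}}

```text
t: 14.9
position: [556.5, 125.1, 124.2]
eef_rot: [-3.142, -0.0, 1.332]
contact_force: [0.0, -4.1, -15.5]
gripper_width: 15.0
gripper_force: 44.2
```

{"name": "step_arm", "arguments": {
  "steps": [
    [[0, 0, 0, 0, 0, 0, 1], [0, 0, 0, 0, 0, 0, 1]]
  ]
}}

```text
t: 15.07
position: [556.5, 125.1, 124.2]
eef_rot: [-3.142, -0.0, 1.332]
contact_force: [0.8, -3.8, -16.2]
gripper_width: 15.0
gripper_force: 44.2
```

{"name": "step_arm", "arguments": {
  "steps": [
    [[0, 0, 0, 0, 0, 0.005, 1], [0, 0, 0, 0, 0, 0, 1]]
  ]
}}

```text
t: 15.23
position: [556.5, 125.1, 124.2]
eef_rot: [3.142, -0.0, 1.332]
contact_force: [0.2, -3.8, -15.1]
gripper_width: 15.2
gripper_force: 44.2
```

{"name": "step_arm", "arguments": {
  "steps": [
    [[0, 0, 0, 0, 0, 0.003, 1], [0, 0, 0, 0, 0, 0, 1]]
  ]
}}

```text
t: 15.4
position: [556.5, 125.1, 124.1]
eef_rot: [-3.142, -0.0, 1.332]
contact_force: [0.7, -4.3, -15.4]
gripper_width: 15.2
gripper_force: 44.2
```

{"name": "step_arm", "arguments": {
  "steps": [
    [[0, 0, 0, 0, 0, 0, 1], [0, 0, 0, 0, 0, 0, 1]]
  ]
}}

```text
t: 15.57
position: [556.5, 125.1, 124.2]
eef_rot: [3.142, -0.0, 1.332]
contact_force: [0.3, -4.8, -13.9]
gripper_width: 15.2
gripper_force: 44.2
```

Pulled at about 15 N for well over a second and it held. Unload, then open.

{"name": "step_arm", "arguments": {
  "steps": [
    [[0, 0, 0, -0.03, 0, 0.04, 1], [0, 0, 0, -0.02, 0, 0.04, 1], [0, 0, 0, 0, 0, 0.04, 1], [0, 0, 0, 0, 0, 0, 1]]
  ]
}}

```text
t: 15.9
position: [556.6, 125.1, 123.4]
eef_rot: [3.141, -0.001, 1.332]
contact_force: [-1.6, -0.4, 1.1]
gripper_width: 15.1
gripper_force: 45.3
```

{"name": "step_arm", "arguments": {
  "steps": [
    [[0, 0, 0, 0, 0, 0.01, 1], [0, 0, 0, 0, 0, 0, 1]]
  ],
  "newtons": 20
}}

```text
t: 16.07
position: [556.6, 125.2, 123.2]
eef_rot: [3.141, -0.001, 1.332]
contact_force: [-1.7, -0.2, 2.6]
gripper_width: 15.6
gripper_force: 45.4
```

{"name": "step_arm", "arguments": {
  "steps": [
    [[0, 0, 0, 0, 0, 0, 0.7], [0, 0, 0, 0, 0, 0, 0.5], [0, 0, 0, 0, 0, 0, 0.3], [0, 0, 0, 0, 0, 0, 0], [0, 0, 0, 0, 0, 0, 0], [0, 0, 0, 0, 0, 0, 0], [0, 0, 0, 0, 0, 0, 0], [0, 0, 0, 0, 0, 0, 0], [0, 0, 0, 0, 0, 0, 0]]
  ]
}}

```text
t: 16.82
position: [556.4, 124.6, 122.8]
eef_rot: [-3.142, -0.0, 1.332]
contact_force: [0.1, 0.8, 0.9]
gripper_width: 85.8
gripper_force: 0.0
```

{"name": "step_arm", "arguments": {
  "steps": [
    [[0, 0, 0, 0, 0, -0.5, 0], [0, 0, 0, 0, 0, -1, 0], [0, 0, 0, 0, 0, -1.5, 0], [0, 0, 0, 0, 0, -2, 0], [0, 0, 0, 0, 0, -2, 0], [0, 0, 0, 0, 0, -2, 0], [0, 0, 0, 0, 0, -2, 0], [0, 0, 0, 0, 0, -1, 0], [0, 0, 0, 0, 0, 0, 0], [0, 0, 0, 0, 0, 0, 0]]
  ]
}}

```text
t: 17.65
position: [556.4, 124.6, 243.6]
eef_rot: [3.141, -0.001, 1.332]
contact_force: [0.1, -0.0, -0.6]
gripper_width: 85.3
gripper_force: 0.0
```

```bash
python3 - <<'E'
from h import *
b=shot('side');c=shot('wrist');s=c['s']
print(s['t'],s['position'],s['contact_force'],s['gripper_width'])
p=[549.8,94.19,-.239]
B=W(p,ballv(0.01));print(proj(c,B),proj(b,B))
x,y=proj(b,B)[0].astype(int);u,v=proj(c,B)[0].astype(int)
cv2.imwrite('pics/f.png',np.hstack([cv2.resize(np.ascontiguousarray(k['pixels'][v-35:v+35,u-30:u+30,::-1]),(400,467),interpolation=cv2.INTER_CUBIC) for k,u,v in((c,u,v),(b,x,y))]))
E
```

```text
17.7 [556.17480884 124.61264521 242.8524798 ] [ 0.26678987 -0.70675055 -0.5609184 ] 85.24923999518917
[[258.5506389  191.02695225]] [[257.16009139 214.32238974]]
```

View pics/f.png

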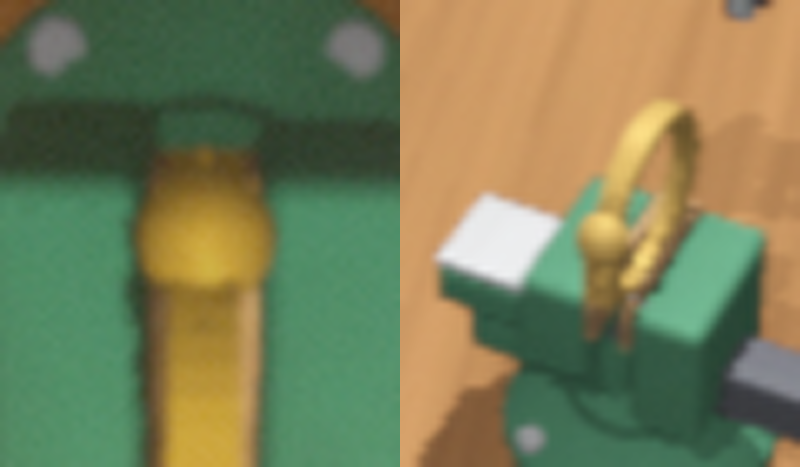

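The picture shows the bangle shut, ball on the box at about (258,191) in the wrist view, with the gripper clear above it. Handing in.

```bash
python3 -c "
from rig import arm
print(arm.job_done())"
```

```text
the job is handed in; nothing more can be done
None
```

The bangle is shut and the job is handed in: I pressed it home at about 10 N, and the clasp held a straight-up pull at the ball of about 15 N for about 2 s (brief measured peak of 17.4 N, under the 20 N limit), then I let go and backed the gripper clear.

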